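Load the tile stencilling jig and hold its stencil frame at the pointer

TASK

Put the oblong terracotta tile in the recess of the stencilling jig and push it down, against the stiff ejector plate, until it is flush with the wooden block, while the stencil frame still leans back. Then bring the frame over, for instance by its steel bar, to the same angle as the dark pointer on the quadrant beside it (do not let it drop down onto the tile) and finish holding it there, still, with the gripper: nothing else keeps it up, so do not let go at the end. Leave the pointer where it is set and do not disturb the other tiles, crockery, jar and brush.

Things in the scene. Friction and masses are not known exactly. Their poses are not given: they have to be found in the camera images.
- tile_center (a point): centre (half-way up) of the loose oblong terracotta tile, 66 mm (its x) x 50 mm (its y) x 18 mm thick, about 0.12 kg, lying flat on the table
- nest (a point): where the tile's centre belongs when it is flush in the jig; axes are the jig's: x from the robot side to the hinge side, y along the hinge, z up. The recess is 69 mm (x) x 53 mm (y) in the flat top of a wooden block, 110 (x) x 100 (y) mm; that top is 9 mm above this point and 47 mm above the table. The tile fits either way round (half a turn), long side along x.
- jig: the whole fixed jig: origin under its middle at table height, axes as above. Base board 180 (x) x 250 (y) mm, 12 mm high, its middle 10 mm to -x of the origin; wooden block 110 x 100 mm centred 25 mm to -x of the origin; hinge axis 50 mm to +x, 58 mm up, with brackets 68 mm high at y +-75 mm and 107 mm
- ejector (a joint): ejector plate that is the floor of the recess: 0 raised (as at the start), 0.009 m pressed right down on its stop. Raised, its top is 9 mm below the block's top, so a tile laid on it stands 9 mm proud. It has no spring: it slides down only under about 7 N of push and stays where it is pushed
- bar (a point): middle of the round steel pull bar on the free edge of the stencil frame: bar diameter 12 mm, about 108 mm long along the jig's y, free for 80 mm of it, 165 mm from the hinge axis, 35 mm clear of the frame's edge, held by two side rods. The frame is 120 mm wide (y), 10 mm thick, 0.35 kg. This point's x axis lies in the frame, pointing from the bar to the hinge, and its y axis along the bar
- hinge (a point): middle of the frame's hinge axis, 58 mm above the table; axes as the jig's; the hinge axis is along y
- flap (a joint): angle of the stencil frame in rad: 0 would be lying level over the block (bar towards the robot side), 1.57 upright, 1.9 leaning back on its stop (as at the start). The hinge is free: below 1.57 the frame falls towards the tile unless held. The bar is at hinge + 165 mm x (-cos, 0, sin) of this angle in the jig's axes
- pointer (a joint): angle of the dark pointer in rad, measured as for joint flap and about the same axis: the frame is to be at this angle. It differs from run to run, 0.7 to 1.1, and stays put by friction
- pointer_tip (a point): dark ball (14 mm) at the pointer's end, 100 mm from the hinge axis and 116 mm along the jig's +y from the middle of the hinge, beside an upright aluminium quadrant arc of 85 mm radius (at 107 mm in y, up to 146 mm above the table)
- square_tile: square terracotta tile, 66 x 66 x 18 mm, too wide for the recess: leave alone; origin at the centre of its underside
- round_tile_center (a point): centre (half-way up) of the round terracotta tile, diameter 72 mm, 18 mm thick: leave alone
- mug: white mug, rim diameter 82 mm, 85 mm tall, handle on its +y side: leave alone; origin at the centre of its underside
- bowl: white bowl, rim diameter 110 mm, 50 mm tall: leave alone; origin at the centre of its underside
- jar: closed white jar, diameter 64 mm, 85 mm tall: leave alone; origin at the centre of its underside
- brush: paint brush about 180 mm long lying on the table: leave alone; its x axis runs along it
Things that resemble listed ones, but are neither listed nor needed, are in the scene too. What is shaped like the part that bears tile_center but green or red is not meant.

How it is judged (in metres and radians):
On the way:
1. the tile is flush in the recess while the frame still leans back (z of tile_center in the frame of nest between -0.004 and 0.0025 m and horizontal distance between tile_center and nest below 0.005 m and angle between tile_center's own z axis and vertical below 0.06 rad and value of joint flap above 1.6 rad), for 0.2 s.
At the end, for the whole second after the job is handed in: the tile is in the recess within 2.5 mm of flush, flat, and the stencil frame is at the pointer's angle within 0.09 rad (5 degrees), at rest, held by the gripper's fingers (more than 0.5 N) and not propped on the tile (z of tile_center in the frame of nest between -0.004 and 0.0025 m and horizontal distance between tile_center and nest below 0.005 m and angle between tile_center's own z axis and vertical below 0.06 rad and angle between the x axis of bar and the x axis of pointer_tip, either way round below 0.09 rad and velocity of joint flap between -0.05 and 0.05 rad/s and contact force between flap and the fingers above 0.5 N and contact force between flap and tile below 0.1 N); the arm keeps its last pose, push and grip.
It fails at once if the frame drops far past the pointer, below 0.4 rad (value of joint flap below 0.4 rad).
It fails at once if the pointer is knocked off its setting (distance of pointer_tip from where it was at the start of the episode above 0.008 m).
It fails at once if another tile or the brush is pushed away by more than 30 mm (distance of any of square_tile, round_tile_center, brush from where it was at the start of the episode above 0.03 m).
It fails at once if the mug, bowl or jar is pushed away by more than 30 mm (distance of any of mug, bowl, jar from where it was at the start of the episode above 0.03 m).
It fails at once if the mug, bowl or jar is knocked over (angle between any of mug, bowl, jar's own z axis and vertical above 0.4 rad).
It also fails if it takes over 66 s, if anything falls off the work surface, if the arm or the gripper's body presses on something with over 40 N, if the wrist force passes 120 N, or if a joint passes its speed limit or range.

ROBOT

A 7-joint arm with a two-finger parallel gripper is mounted at the origin on the work surface. World frame = base frame: x ahead of the robot, y to its left, z up, the work surface at z = 0. Lengths are in mm, angles in rad, forces in N, time in s.
With the tool pointing down it reaches from about 400 to 900 mm from the base axis. Payload 5.6 kg.
Tool frame: the origin (TCP) lies midway between the tips of the shut fingers; the grasp point (between the pads) lies 19 mm behind it; z points along the fingers, y is the line along which they close (so a half turn about z gives the same grasp; the last joint's range is limited). The gripper opens to 92 mm and grips with 3 to 60 N. Pads are 20 mm wide; open, the fingers measure 128 mm over their backs; the gripper's body (75 mm by 189 mm) begins 69 mm behind the grasp point.
Start: joints at [-1.265, 0.468, -0.012, 1.603, 0.006, 1.071, -0.056], TCP at [222.192, 610.852, 214.592] pointing down, gripper open.
Joint ranges: [-2.53, 2.53], [-0.31, 2.02], [-1.57, 1.55], [0.28, 2.44], [-1.29, 4.43], [0.15, 1.84], [-2.92, 2.92]. Speed limits (rad/s): [2.57, 2.57, 3.14, 3.14, 3.14, 3.14, 3.14].

INTERFACE

Orientations are given as a rotation vector (axis times angle).
In Python, from cell import robot, grip, kin, viewer gives the robot as it stands. Calls block until the motion is done:
- robot.movep(position, orientation): joint-space move of the TCP to a pose.
- robot.servo_line(position, feed=150, rotation=None): straight line of the TCP; rotation=None keeps the orientation; feed is the mean speed in mm/s.
- robot.goto_joints(angles): joint-space move.
- grip(opening, newtons=None): opening from 0.0 (shut) to 1.0 (fully open); newtons is the grip in N (None keeps the last); returns when the fingers have stopped.
- robot.hold(seconds).
- kin.ik(position, orientation): joint angles nearest the present ones, or None.
- robot.observe(): the state.
- viewer.read_camera(name): name is "side" or "top"; returns the picture (480x640x3 uint8, red, green, blue); there is no depth.
- viewer.camera_info(name): a dict with "camera_matrix" (3x3 intrinsics, pixels), "R" (3x3) and "t" (3): a world point X has camera coordinates R X + t. Camera axes: x right, y down, z forward; pixel columns grow to the right and rows downward; lengths in mm; the calibration is good to about 2 mm. A picture is of the moment at which its call begins. camera_info takes no time and is no camera call.
A pose or a line that the arm cannot do raises robot.IKError and nothing moves.
- robot.job_done(): hands the job in; it is judged then, once.
Trained networks look in the newest picture that a camera, given by its name, has taken for a name from the list of things; names that differ only in an ending like _2 or _b are one class to them, and where a whole thing is asked for, a point or a joint stands for the part that bears it (a point fixed in the world has none). Each returns a list of dicts, best first, with "confidence" (0 to 1); they miss things now and then, are a little off and sometimes report something else, mostly with a low value. They report only what shows in the picture. A call takes as long as a camera call. They do not tell look-alikes from the thing itself.
- viewer.silhouettes(name, camera): "mask" (480x640 bool, what is visible of it).
- viewer.pinpoint(name, camera): "at" ([x, y, z] in mm, in the coordinates of the camera as it stood for that picture, good to about 4 mm: a listed point, or the origin of a listed thing).
The state is a dict: "t": time; "joints": joint angles; "joint_velocities": joint speeds; "joint_torque": joint torques, N m; "tcp_pos": TCP position; "tcp_rot": TCP orientation; "contact_force": force on the tool from outside, world axes, zero at the start; "wrist_torque": the same for the moment, N m; "grip_width": opening from 0.0 (shut) to 1.0 (fully open); "grip_force": force on a finger pad.
Only numpy, scipy, OpenCV 4.12 (cv2) and the standard library are available. Lean on these libraries where they do the work, as an engineer would, in place of code of your own. Each camera call takes 0.05 s, during which the arm holds its last target. There are 200 camera calls.

## Working session

There is one attempt and no reset: what is moved stays moved. The work goes in short steps, each a Python script; the robot and the scene stay as the last script left them, time stands still between calls to the robot, and variables do not carry over. Pictures are saved under pics/ and viewed, at most 10 in all, crops included, and the job is handed in when it is done.

```bash
ls; mkdir -p pics; cat > h.py <<'E'
import numpy as np, cv2
from cell import robot, grip, kin, viewer
from scipy.spatial.transform import Rotation as Rn
def info(c):
    i=viewer.camera_info(c); return [np.array(i[k],float) for k in("camera_matrix","R","t")]
def world(at,c):
    K,R,t=info(c); return R.T@(np.array(at)-t)
def pix(X,c):
    K,R,t=info(c); p=K@(R@np.array(X,float)+t); return p[:2]/p[2]
def ray_z(uv,c,z):
    K,R,t=info(c); o=-R.T@t; d=R.T@np.linalg.inv(K)@np.array([uv[0],uv[1],1.]); return o+d*(z-o[2])/d[2]
def shot(c,name=None):
    im=viewer.read_camera(c)
    if name: cv2.imwrite('pics/'+name,im[:,:,::-1])
    return im
E
python3 - <<'E'
from h import *
a=shot('top','top0.png'); b=shot('side','side0.png')
for c in('top','side'):
    print(c,-info(c)[1].T@info(c)[2])
    for n in['tile_center','nest','jig','bar','hinge','pointer_tip','square_tile','round_tile_center','mug','bowl','jar','brush']:
        for r in viewer.pinpoint(n,c)[:4]:
            w=world(r['at'],c); print(n,round(r['confidence'],2),w.round(0),pix(w,c).round(0), {k:v for k,v in r.items() if k not in('at','confidence')})
E
```

```text
pics
top [ 352.96124728   55.89251269 1185.21286268]
tile_center 0.83 [346. -97.   6.] [370. 308.] {}
tile_center 0.66 [ 331. -212.    5.] [413. 313.] {}
tile_center 0.61 [ 444. -183.   10.] [401. 270.] {}
nest 0.92 [507.  83.  35.] [301. 246.] {}
jig 0.81 [523.  77.   1.] [303. 242.] {}
bar 0.81 [627.  92. 217.] [294. 183.] {}
hinge 0.83 [580.  87.  62.] [298. 217.] {}
pointer_tip 0.59 [507. 197. 142.] [251. 241.] {}
square_tile 0.8 [ 519. -333.   -4.] [453. 242.] {}
round_tile_center 0.75 [ 643. -172.   10.] [394. 197.] {}
mug 0.93 [ 339. -339.    3.] [461. 309.] {}
mug 0.67 [508. 197. 141.] [251. 241.] {}
bowl 0.85 [599. 476.   0.] [156. 217.] {}
jar 0.91 [429. 479.   3.] [152. 279.] {}
brush 0.86 [ 715. -215.    3.] [408. 172.] {}
brush 0.6 [503.  80.  35.] [302. 248.] {}
side [ 163.0898103  -636.12360189  852.54034   ]
tile_center 0.76 [ 348. -100.    6.] [280. 332.] {}
tile_center 0.65 [ 444. -183.    9.] [342. 345.] {}
jig 0.97 [531.  80.  -1.] [320. 247.] {}
bar 0.57 [629.  91. 211.] [359. 161.] {}
hinge 0.83 [579.  83.  55.] [338. 223.] {}
pointer_tip 0.45 [507. 192. 142.] [289. 176.] {}
square_tile 0.88 [ 521. -339.    3.] [420. 396.] {}
round_tile_center 0.75 [ 636. -172.   10.] [419. 305.] {}
mug 0.57 [ 337. -336.   -1.] [330. 441.] {}
bowl 0.71 [604. 471.   4.] [282. 150.] {}
jar 0.94 [429. 478.  -1.] [224. 167.] {}
brush 0.67 [ 713. -216.    1.] [461. 309.] {}
```

View pics/top0.png

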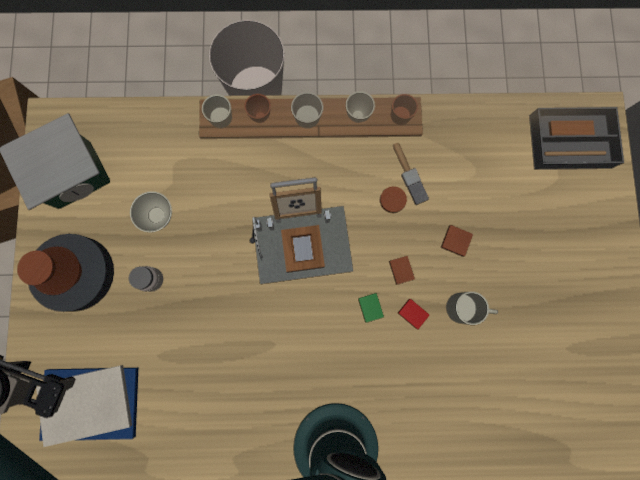

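View pics/side0.png

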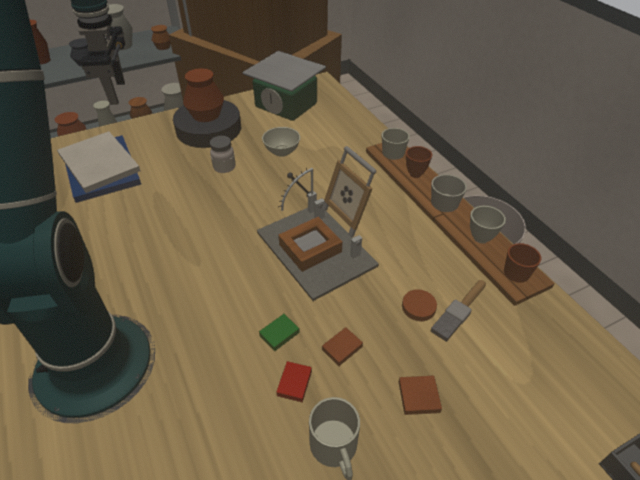

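Top view candidates: green plate (371,307), red plate (413,313), oblong terracotta (401,270), square terracotta (457,240) and round terracotta (393,200). By the description, I choose (401,270). The jig is at (303,245), with its pointer ball near (251,240). Next I check a close crop and fit the geometry.

```bash
cat > m.py <<'E'
from h import *
from scipy.optimize import minimize
def outline(pose,box,c):   # pose x,y,yaw ; box x0,x1,y0,y1,z0,z1 -> hull in pixels
    x,y,a=pose; x0,x1,y0,y1,z0,z1=box
    P=[(x+np.cos(a)*u-np.sin(a)*v, y+np.sin(a)*u+np.cos(a)*v, w) for u in(x0,x1) for v in(y0,y1) for w in(z0,z1)]
    return cv2.convexHull(np.array([pix(p,c) for p in P],np.float32))
def fit(masks,box,p0):
    def cost(p):
        s=0
        for c,m in masks.items():
            h=outline(p,box,c); f=np.zeros((480,640),np.uint8)
            big=np.zeros((480*4,640*4),np.uint8); cv2.fillPoly(big,[np.round((h+.5)*4*16-8).astype(int)],255,shift=4)
            f=cv2.resize(big,(640,480),interpolation=cv2.INTER_AREA)/255.; s+=np.abs(f-m).sum()
        return s
    r=minimize(cost,p0,method='Nelder-Mead',options=dict(initial_simplex=[p0]+[np.array(p0)+d for d in np.diag([6,6,.15])],xatol=.02,fatol=.1))
    return r.x,r.fun
E
python3 - <<'E'
from m import *
im={c:shot(c) for c in('top','side')}
masks={}
for c in im:
    for r in viewer.silhouettes('tile_center',c):
        m=r['mask']; ys,xs=np.nonzero(m); print(c,round(r['confidence'],2),xs.mean(),ys.mean(),m.sum())
        p=pix([444,-183,9],c)
        if np.hypot(xs.mean()-p[0],ys.mean()-p[1])<8 and c not in masks: masks[c]=m
for a in(0.2,-0.2,.4):
    print('tile',fit(masks,(-33,33,-25,25,0,18),[444,-183,a]))
for c in masks: print(c,fit({c:masks[c]},(-33,33,-25,25,0,18),[444,-183,.2]))
for c in im:
    for n in('jig','nest','hinge','bar','pointer_tip'):
        q=viewer.pinpoint(n,c)
        if q: print(c,n,world(q[0]['at'],c).round(1))
a=cv2.resize(im['top'][170:330,240:440],None,fx=4,fy=3.75,interpolation=cv2.INTER_CUBIC)
cv2.imwrite('pics/crop1.png',cv2.resize(im['top'][180:330,240:440],None,fx=4,fy=4,interpolation=cv2.INTER_CUBIC)[:,:,::-1])
cv2.imwrite('pics/crop2.png',cv2.resize(im['side'][140:300,250:390],None,fx=3.75,fy=3.75,interpolation=cv2.INTER_CUBIC)[:,:,::-1])
E
```

```text
top 0.97 370.28460038986356 307.72514619883043 513
top 0.91 413.09818181818184 313.7327272727273 550
top 0.74 401.3193612774451 270.3333333333333 501
side 0.73 341.62167906482466 346.1402763018066 941
side 0.59 278.3140703517588 332.02261306532665 796
side 0.57 293.6521287642783 381.5565939771547 963
tile (array([ 4.42667792e+02, -1.84962386e+02,  2.84127605e-01]), np.float64(91.1843137254902))
tile (array([ 4.42975471e+02, -1.85171978e+02,  2.91753162e-01]), np.float64(94.81176470588235))Traceback (most recent call last):
  File "<stdin>", line 10, in <module>
  File "m.py", line 15, in fit
    r=minimize(cost,p0,method='Nelder-Mead',options=dict(initial_simplex=[p0]+[np.array(p0)+d for d in np.diag([6,6,.15])],xatol=.02,fatol=.1))
    res = _minimize_neldermead(fun, x0, args, callback, bounds=bounds,
                               **options)
    fxcc = func(xcc)
    fx = function(np.copy(x), *(wrapper_args + args))
  File "m.py", line 11, in cost
    h=outline(p,box,c); f=np.zeros((480,640),np.uint8)
  File "m.py", line 6, in outline
    return cv2.convexHull(np.array([pix(p,c) for p in P],np.float32))
                                    ~~~^^^^^
  File "h.py", line 9, in pix
    K,R,t=info(c); p=K@(R@np.array(X,float)+t); return p[:2]/p[2]
          ~~~~^^^
  File "h.py", line 5, in info
    i=viewer.camera_info(c); return [np.array(i[k],float) for k in("camera_matrix","R","t")]
ValueError: time passes only in moves, steps and waits
```

```bash
python3 - <<'E'
import re
s=open('h.py').read()
s=s.replace("def info(c):\n    i=viewer","import functools\n@functools.cache\ndef info(c):\n    i=viewer"); open('h.py','w').write(s)
E
python3 - <<'E'
from m import *
im={c:shot(c) for c in('top','side')}
masks={}
for c in im:
    p=pix([444,-183,9],c)
    for r in viewer.silhouettes('tile_center',c):
        m=r['mask']; ys,xs=np.nonzero(m)
        if np.hypot(xs.mean()-p[0],ys.mean()-p[1])<8 and c not in masks: masks[c]=m
    j=viewer.silhouettes('jig',c)
    if j: masks['jig_'+c]=j[0]['mask']
for c in im:
    for n in('jig','nest','hinge','bar','pointer_tip'):
        q=viewer.pinpoint(n,c)
        if q: print(c,n,world(q[0]['at'],c).round(1))
np.savez('d.npz',**{'im_'+c:im[c] for c in im},**masks)
cv2.imwrite('pics/crop1.png',cv2.resize(im['top'][180:330,240:440],None,fx=4,fy=4,interpolation=cv2.INTER_CUBIC)[:,:,::-1])
cv2.imwrite('pics/crop2.png',cv2.resize(im['side'][140:300,250:390],None,fx=3.75,fy=3.75,interpolation=cv2.INTER_CUBIC)[:,:,::-1])
for k in(('top',),('side',),('top','side')):
    print('tile',k,fit({c:masks[c] for c in k if c in masks},(-33,33,-25,25,0,18),[444,-184,.28]))
E
```

```text
top jig [5.26e+02 8.13e+01 2.00e-01]
top nest [503.1  82.7  37.2]
top hinge [578.2  87.6  62. ]
top bar [628.   89.1 214.8]
top pointer_tip [505.5 197.7 141.9]
side jig [ 5.306e+02  7.670e+01 -4.000e-01]
side nest [500.7  77.2  38.4]
side hinge [575.2  88.6  58.9]
side bar [629.   92.7 212.2]
side pointer_tip [511.7 194.4 142.4]
tile ('top',) (array([ 4.43416241e+02, -1.84631052e+02,  2.69683602e-01]), np.float64(31.28235294117647))
tile ('side',) (array([ 4.42632152e+02, -1.85159925e+02,  2.66216708e-01]), np.float64(49.035294117647055))
tile ('top', 'side') (array([ 4.42994641e+02, -1.84597817e+02,  2.69712680e-01]), np.float64(83.88627450980391))
```

View pics/crop1.png

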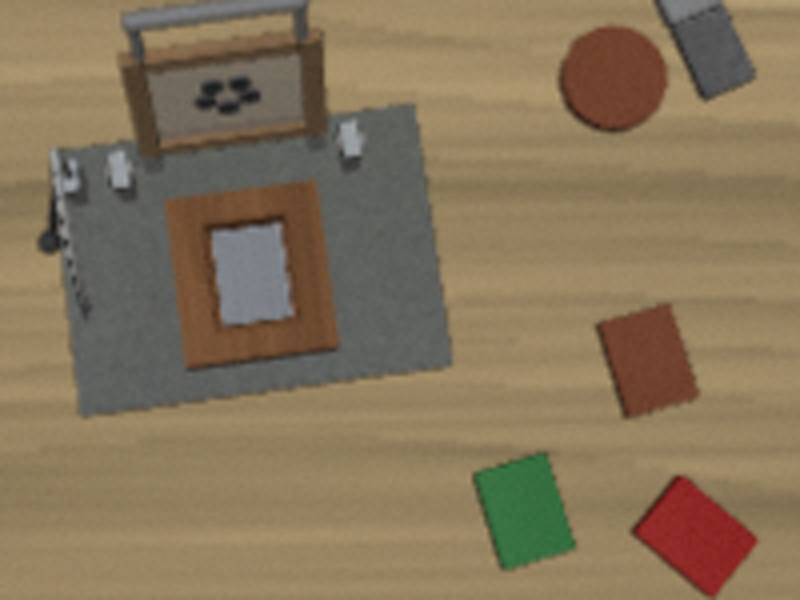

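View pics/crop2.png

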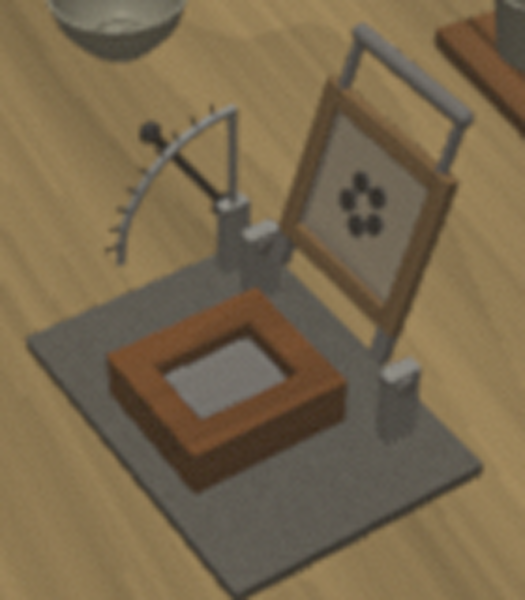

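The crops confirm the plain terracotta oblong at crop pixel (648,360). The green plate (525,512) and red plate (695,537) are the decoys. The block is at (252,275) and the dark pointer ball at (48,240) in the top crop and (150,132) in the side crop.

```bash
cat > fitjig.py <<'E'
from m import *
d=np.load('d.npz'); masks={}
for c in('top','side'):
    im=d['im_'+c].astype(float); K=outline([529,80,.12],(-95,47,-65,65,0,60),c)
    roi=np.zeros((480,640),np.uint8); cv2.fillPoly(roi,[K.astype(np.int32)],1)
    ratio=im[...,0]/(im[...,2]+1)
    o=((ratio>1.9)&(roi>0)).astype(np.uint8)
    n,l,s,_=cv2.connectedComponentsWithStats(o); k=1+np.argmax(s[1:,4]); o=(l==k).astype(np.uint8)
    h=cv2.convexHull(cv2.findContours(o,0,1)[0][0]) ; cs,_=cv2.findContours(o,cv2.RETR_EXTERNAL,cv2.CHAIN_APPROX_NONE)
    f=np.zeros_like(o); cv2.drawContours(f,cs,-1,1,-1); masks[c]=f; print(c,s[k],f.sum())
for k in(('top',),('side',),('top','side')):
    r,f=fit({c:masks[c] for c in k},(-55,55,-50,50,12,47),[505,79,.12]); a=r[2]
    X=np.array([np.cos(a),np.sin(a)]); print('block/nest',k,r.round(3),'hinge',(r[:2]+75*X).round(1),'jig',(r[:2]+25*X).round(1),f)
# pointer
X=np.array([np.cos(a),np.sin(a),0]);Y=np.array([-X[1],X[0],0]); H=np.r_[r[:2]+75*X[:2],58]
tip=lambda t:H+116*Y+100*(-np.cos(t)*X+np.sin(t)*np.array([0,0,1]))
for c in('top','side'):
    g=d['im_'+c].astype(float).sum(2); p0=pix(tip(.95),c).round().astype(int)
    w=np.zeros_like(g); s=np.s_[p0[1]-12:p0[1]+13,p0[0]-12:p0[0]+13]
    m=(g[s]<130).astype(np.uint8)
    m=cv2.morphologyEx(m,cv2.MORPH_OPEN,np.ones((4,4),np.uint8)); ys,xs=np.nonzero(m)
    b=np.array([xs.mean()+p0[0]-12,ys.mean()+p0[1]-12]); ts=np.linspace(.6,1.2,601)
    e=[np.hypot(*(pix(tip(t),c)-b)) for t in ts]; print(c,'ball',b,len(xs),'theta',ts[np.argmin(e)],min(e))
E
python3 fitjig.py
```

```text
top [ 282  226   42   46 1093] 1560
side [ 279  217   63   53 1263] 1791
block/nest ('top',) [5.03672e+02 7.81570e+01 1.17000e-01] hinge [578.2  86.9] jig [528.5  81.1] 122.79999999999998
block/nest ('side',) [5.0389e+02 7.9522e+01 1.5300e-01] hinge [578.  91.] jig [528.6  83.3] 378.64313725490194
block/nest ('top', 'side') [5.03282e+02 7.76730e+01 1.12000e-01] hinge [577.8  86.1] jig [528.1  80.5] 501.37254901960785
top ball [nan nan] 0 theta 0.6 nan
side ball [nan nan] 0 theta 0.6 nanfitjig.py:22: RuntimeWarning: Mean of empty slice.
  b=np.array([xs.mean()+p0[0]-12,ys.mean()+p0[1]-12]); ts=np.linspace(.6,1.2,601)
  ret = ret.dtype.type(ret / rcount)
```

```bash
python3 - <<'E'
from m import *
d=np.load('d.npz'); 
im=d['im_side']
for n,p in dict(faceR=(322,255),faceL=(290,249),top=(301,241),rim=(312,226),table=(277,289),board=(320,280),ball=(290,175),hole=(314,244)).items(): print(n,p,im[p[1],p[0]])
im=d['im_top']
for n,p in dict(top=(285,240),top2=(320,240),table=(355,290),board=(270,260),board2=(340,250),ball=(252,240)).items(): print(n,p,im[p[1],p[0]])
E
```

```text
faceR (322, 255) [69 51 37]
faceL (290, 249) [82 58 39]
top (301, 241) [118 114 108]
rim (312, 226) [103  70  43]
table (277, 289) [134 115  78]
board (320, 280) [97 93 83]
ball (290, 175) [58 54 51]
hole (314, 244) [117 114 110]
top (285, 240) [117  81  51]
top2 (320, 240) [114  79  51]
table (355, 290) [155 134 100]
board (270, 260) [ 97 100  96]
board2 (340, 250) [93 96 92]
ball (252, 240) [56 59 61]
```

```bash
cat > fitjig.py <<'E'
from m import *
d=np.load('d.npz')
def poly(h):
    f=np.zeros((480,640),np.uint8); cv2.fillPoly(f,[h.astype(np.int32)],1); return f>0
def soft(h):
    big=np.zeros((1920,2560),np.uint8); cv2.fillPoly(big,[np.round((h+.5)*64-8).astype(int)],255,shift=4)
    return cv2.resize(big,(640,480),interpolation=cv2.INTER_AREA)/255.
p0=[504,78.5,.12]  # nest
B=(-55,55,-50,50,12,47); D=(-75,105,-125,125,0,12)
M={}
for c in('top','side'):
    im=cv2.GaussianBlur(d['im_'+c],(3,3),.6).astype(float)
    o=((im[...,0]/(im[...,1]+1)>1.25)&poly(outline(p0,(-70,65,-65,65,0,55),c))).astype(np.uint8)
    f=np.zeros_like(o); cv2.drawContours(f,[max(cv2.findContours(o,0,1)[0],key=cv2.contourArea)],-1,1,-1)
    M['block_'+c]=(f,B,np.ones_like(f),c)
    g=((im[...,2]/im[...,0]>.75)|(f>0)).astype(np.uint8)
    w=poly(outline(p0,(-100,30,-150,150,6,6),c))
    if c=='side': w=poly(outline(p0,(-100,30,-150,60,6,6),c))
    M['board_'+c]=(g,D,w,c)
def solve(keys,p0=p0):
    def cost(p): return sum((np.abs(soft(outline(p,M[k][1],M[k][3]))-M[k][0])*M[k][2]).sum() for k in keys)
    return minimize(cost,p0,method='Nelder-Mead',options=dict(initial_simplex=[p0]+[np.array(p0)+e for e in np.diag([5,5,.06])],xatol=.02,fatol=.1))
for k in [[k] for k in M]+[list(M)]:
    q=solve(k); r=q.x; a=r[2]; print(k,r.round(3),round(q.fun))
X=np.array([np.cos(a),np.sin(a),0]);Y=np.array([-X[1],X[0],0]); H=np.r_[r[:2]+75*X[:2],58]; print('hinge',H)
tip=lambda t:H+116*Y+100*(-np.cos(t)*X+np.sin(t)*np.array([0,0,1]))
for c in('top','side'):
    g=d['im_'+c].astype(float).sum(2); q0=pix(tip(.95),c).round().astype(int)
    s=np.s_[q0[1]-14:q0[1]+15,q0[0]-14:q0[0]+15]
    m=cv2.GaussianBlur(np.clip(260-g[s],0,100),(0,0),1.5); y,x=np.unravel_index(m.argmax(),m.shape); b=np.array([x+q0[0]-14,y+q0[1]-14]); ts=np.linspace(.6,1.2,601)
    e=[np.hypot(*(pix(tip(t),c)-b)) for t in ts]; print(c,'ball',b,'theta',ts[np.argmin(e)],min(e))
E
python3 fitjig.py
```

```text
['block_top'] [5.02445e+02 7.77510e+01 1.16000e-01] 80
['board_top'] [5.03047e+02 7.80110e+01 1.19000e-01] 88
['block_side'] [5.03364e+02 7.88350e+01 1.02000e-01] 131
['board_side'] [5.04612e+02 8.15530e+01 1.20000e-01] 105
['block_top', 'board_top', 'block_side', 'board_side'] [5.03625e+02 7.92470e+01 1.28000e-01] 488
hinge [578.01298765  88.81080219  58.        ]
top ball [252 240] theta 0.999 0.6229620351386792
side ball [290 176] theta 0.98 1.7224524089385973fitjig.py:16: RuntimeWarning: divide by zero encountered in divide
  g=((im[...,2]/im[...,0]>.75)|(f>0)).astype(np.uint8)
```

```bash
cat >> h.py <<'E'
NEST=np.array([503.3,78.5,38.0]); YAW=0.118; TH=0.99
JX=np.array([np.cos(YAW),np.sin(YAW),0]); JY=np.array([-JX[1],JX[0],0]); Z=np.array([0,0,1.])
HINGE=NEST+75*JX; HINGE[2]=58
def down(a,flip=1):
    y=flip*np.array([-np.sin(a),np.cos(a),0]); z=-Z; return Rn.from_matrix(np.c_[np.cross(y,z),y,z]).as_rotvec()
def radial(th,flip=1):   # fingers point from bar to hinge for frame angle th
    z=np.cos(th)*JX-np.sin(th)*Z; y=flip*np.cross(z,JY); return Rn.from_matrix(np.c_[np.cross(y,z),y,z]).as_rotvec()
def bar(th): return HINGE+165*(-np.cos(th)*JX+np.sin(th)*Z)
def st():
    o=robot.observe(); print('t',round(o['t'],2),'tcp',np.round(o['tcp_pos'],1),'F',np.round(o['contact_force'],1),'w',round(o['grip_width'],3),'gf',np.round(o['grip_force'],1)); return o
E
python3 - <<'E'
from h import *
o=st(); print(o['joints'],o['tcp_rot'])
f=lambda q:None if q is None else np.round(q,2)
for fl in(1,-1):
    print(fl,'tile',f(kin.ik([443,-184.8,10.5],down(.269,fl))),'nest',f(kin.ik([503,78.5,48],down(YAW,fl))))
    for th,off in((1.9,0),(1.75,0),(1.57,0),(1.9,-.33),(1.9,-.6),(.99,0),(.99,.2),(.99,-.2)):
        R=Rn.from_rotvec(radial(th+off,fl)); p=bar(th)+19*R.as_matrix()[:,2]; print(th,off,f(kin.ik(p,R.as_rotvec())),f(kin.ik(p-80*R.as_matrix()[:,2],R.as_rotvec())))
E
```

```text
t 2.3 tcp [222.2 610.8 214.6] F [-0.4  0.7 -0.2] w 0.999 gf 0.0
[-1.26500487  0.4674965  -0.01159726  1.6027076   0.00598795  1.07141259
 -0.05631732] [5.45251728e-01 3.09388221e+00 1.06861504e-05]
1 tile [ 0.13  0.53  0.24  2.15 -0.25  0.49  2.4 ] nest [-0.33  0.48  0.13  2.07 -0.11  0.6   1.57]
1.9 0 [-0.44  0.67  0.4   1.41 -0.23  1.45  0.11] [-0.42  0.66  0.4   1.25 -0.22  1.61  0.09]
1.75 0 [-0.53  0.54  0.48  1.59 -0.25  1.25  0.13] [-0.52  0.5   0.48  1.47 -0.22  1.41  0.1 ]
1.57 0 [-0.62  0.39  0.53  1.81 -0.23  1.    0.12] [-0.65  0.31  0.55  1.72 -0.18  1.16  0.07]
1.9 -0.33 [-0.6   0.5   0.55  1.68 -0.29  1.04  0.16] [-0.61  0.42  0.56  1.6  -0.24  1.19  0.12]
1.9 -0.6 [-0.65  0.37  0.55  1.9  -0.29  0.67  0.16] [-0.71  0.23  0.59  1.87 -0.16  0.81  0.06]
0.99 0 [ 0.16  0.08 -0.45  2.39  0.9   0.16 -1.02] [-0.53 -0.19  0.2   2.43  0.44  0.36 -0.58]
0.99 0.2 [-0.77  0.08  0.54  2.31  0.    0.39 -0.12] [-0.85 -0.14  0.55  2.28  0.24  0.62 -0.35]
0.99 -0.2 None None
-1 tile [-0.31  0.66  0.8   2.18 -0.83  0.64 -0.21] nest [-0.68  0.53  0.57  2.09 -0.48  0.65 -1.24]
1.9 0 [-0.86  1.04  1.34  1.44 -0.83  1.71 -2.55] [-0.75  0.86  1.11  1.28 -0.63  1.74 -2.72]
1.75 0 [-0.97  0.92  1.34  1.62 -0.81  1.5  -2.53] [-0.94  0.83  1.34  1.5  -0.72  1.61 -2.61]
1.57 0 [ 0.66  0.8  -1.32  1.73  0.81  1.28  2.41] [ 0.67  0.67 -1.32  1.64  0.66  1.36  2.52]
1.9 -0.33 [-1.01  0.86  1.34  1.71 -0.87  1.31 -2.51] [ 0.59  0.79 -1.32  1.52  0.77  1.43  2.49]
1.9 -0.6 [ 0.69  0.78 -1.32  1.82  1.02  1.04  2.29] [ 0.74  0.58 -1.31  1.78  0.77  1.03  2.46]
0.99 0 [ 0.11  0.08 -0.39  2.4   0.88  0.15  2.14] [-0.33 -0.18  0.02  2.42  0.33  0.34  2.68]
0.99 0.2 [ 0.88  0.35 -1.26  2.23  0.82  0.56  2.3 ] [-0.67 -0.12  0.38  2.27  0.18  0.61  2.84]
0.99 -0.2 None None
```

```bash
python3 - <<'E'
from h import *
R=down(.269,-1); p=np.array([443,-184.8,0])
grip(.8,20)
robot.servo_line([222,611,330],feed=250)
robot.movep(p+[0,0,200],R)
robot.servo_line(p+[0,0,60],feed=200); st()
robot.servo_line(p+[0,0,10.5],feed=60); st()
grip(0.3,25); st()
robot.servo_line(p+[0,0,60],feed=150); st()
shot('side','s1.png')
c=cv2.imread('pics/s1.png'); u=pix(p+[0,0,60],'side').astype(int)
cv2.imwrite('pics/s1c.png',cv2.resize(c[u[1]-60:u[1]+60,u[0]-70:u[0]+70],None,fx=4,fy=4))
E
```

```text
t 7.15 tcp [ 443.6 -185.2   60.6] F [ 0.2 -0.4 -0.6] w 0.797 gf 0.0
t 8.12 tcp [ 443.2 -185.    10.7] F [ 0.6 -0.4 -0.8] w 0.8 gf 0.0
t 8.61 tcp [ 443.2 -184.9   10.7] F [ 0.3 -1.   2.6] w 0.54 gf 25.0
t 9.09 tcp [ 443.  -184.3   59.8] F [ 0.1 -0.1 -0.6] w 0.538 gf 25.0
```

View pics/s1c.png

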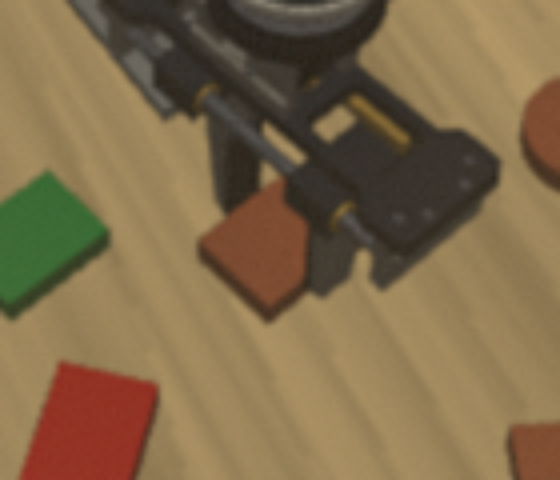

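The picture shows the terracotta tile held level between the fingers at crop pixel (260,245). The green and red decoys are untouched. Next: place it with a force-guided search.

```bash
cat > place.py <<'E'
from h import *
import sys
R=down(YAW,-1)
def xy(dx,dy,z): return np.r_[(NEST+dx*JX+dy*JY)[:2],z]
cur=robot.observe()['tcp_pos']
robot.servo_line([cur[0],cur[1],190],feed=250)
robot.movep(xy(0,0,190),R)
robot.servo_line(xy(0,0,75),feed=150); robot.hold(.15)
f0=np.array(st()['contact_force'])
robot.servo_line(xy(0,0,61),feed=60)
ok=False
for dx,dy in [(0,0),(1.5,0),(-1.5,0),(0,1.5),(0,-1.5),(3,0),(-3,0),(1.5,1.5),(-1.5,-1.5),(1.5,-1.5),(-1.5,1.5)]:
    robot.servo_line(xy(dx,dy,60),feed=40)
    for z in (57,55.5,54,52.5):
        robot.servo_line(xy(dx,dy,z),feed=40); o=robot.observe(); F=np.array(o['contact_force'])-f0
        if F[2]>6: break
    print((dx,dy),z,o['tcp_pos'].round(1) if hasattr(o['tcp_pos'],'round') else o['tcp_pos'],F.round(1))
    if F[2]<6: ok=True; break
print(ok); st()
E
python3 place.py
```

```text
t 11.93 tcp [504.   78.7  75.9] F [-0.5  0.1 -0.8] w 0.543 gf 25.0
(0, 0) 54 [503.3  78.1  54.2] [-0.5 -2.4  6.2]
(1.5, 0) 55.5 [505.7  79.1  56.6] [-1.2  0.8 15. ]
(-1.5, 0) 55.5 [502.2  78.4  56.1] [-0.6 -0.2 10. ]
(0, 1.5) 55.5 [503.3  79.9  56. ] [ 0.1 -1.   8.8]
(0, -1.5) 52.5 [503.5  77.   52.4] [ 1.3  0.9 -0.3]
True
t 16.96 tcp [503.5  77.   52.4] F [ 0.8  1.  -1. ] w 0.538 gf 25.0
```

```bash
python3 - <<'E'
from h import *
R=down(YAW,-1)
def xy(dx,dy,z): return np.r_[(NEST+dx*JX+dy*JY)[:2],z]
for z in(51,50,49):
    robot.servo_line(xy(.2,-1.5,z),feed=40); o=st()
grip(.68); st()
robot.servo_line(xy(.2,-1.5,66),feed=80)
grip(.1,40); robot.hold(.2); f0=np.array(st()['contact_force'])
for z in np.arange(60,45.4,-1.5):
    robot.servo_line(xy(0,-1.5,z),feed=40); o=robot.observe(); F=np.array(o['contact_force'])-f0
    print(z,np.round(o['tcp_pos'],1),F.round(1))
    if F[2]>35: break
E
```

```text
t 17.21 tcp [503.6  77.   50.9] F [-0.3  0.7 -1.3] w 0.539 gf 25.0
t 17.46 tcp [503.6  77.   49.9] F [-1.   0.1 -0.8] w 0.538 gf 25.0
t 17.71 tcp [503.6  77.   48.9] F [ 0.7 -0.3 -1.7] w 0.544 gf 25.0
t 18.1 tcp [503.8  77.1  49.1] F [-0.8 -0.5  0.3] w 0.681 gf 0.0
t 19.56 tcp [503.7  77.   66. ] F [-0.3  0.  -0.5] w 0.096 gf 0.0
60.0 [503.2  76.9  59.7] [0.4 0.5 0.7]
58.5 [503.5  76.9  58.4] [-0.2 -2.1  0. ]
57.0 [503.4  77.   56.9] [-0.3 -0.  -0.7]
55.5 [503.6  77.   55.6] [-0.4  0.3  1.2]
54.0 [503.7  77.   54.1] [0.5 0.2 4.6]
52.5 [503.7  77.   52.5] [0.4 0.1 3. ]
51.0 [503.6  77.   51. ] [-0.2 -0.   2.9]
49.5 [503.6  77.   49.5] [ 1.1 -0.8  3.4]
48.0 [503.6  77.   48. ] [ 1.6 -0.1  3.1]
46.5 [503.7  77.   47.3] [-1.4 -0.7 12.9]
```

```bash
sed -i 's/^NEST=.*503.3,78.5.*; YAW/NEST=np.array([503.5,77.2,38.0]); YAW/' h.py; python3 - <<'E'
from h import *
def xy(z): return np.r_[NEST[:2],z]
robot.servo_line(xy(45.3),feed=30); robot.hold(.3); st()
robot.servo_line(xy(110),feed=150)
robot.servo_line(xy(250)-100*JX,feed=300)
im=[shot(c,f'{c}2.png') for c in('side','top')]; 
a=cv2.resize(im[0][140:300,250:390],None,fx=2.8,fy=3.75); b=cv2.resize(im[1][180:300,235:355],None,fx=3.3,fy=5)
print([world(r['at'],'side').round(1) for r in viewer.pinpoint('tile_center','side')[:3]])
a=cv2.resize(im[0][140:300,250:390],(525,600),interpolation=2)
cv2.imwrite('pics/flush.png',a[:,:,::-1]); st()
E
```

```text
t 22.66 tcp [503.8  77.   47.1] F [-6.3 -0.7 26.6] w 0.099 gf 13.1
[array([505.9,  78.8,  34.3]), array([346.7, -98.8,   5. ]), array([ 326.4, -212. ,    5.2])]
t 24.3 tcp [404.1  64.9 249.2] F [-0.5 -0.5 -0. ] w 0.106 gf 0.0
```

View pics/flush.png

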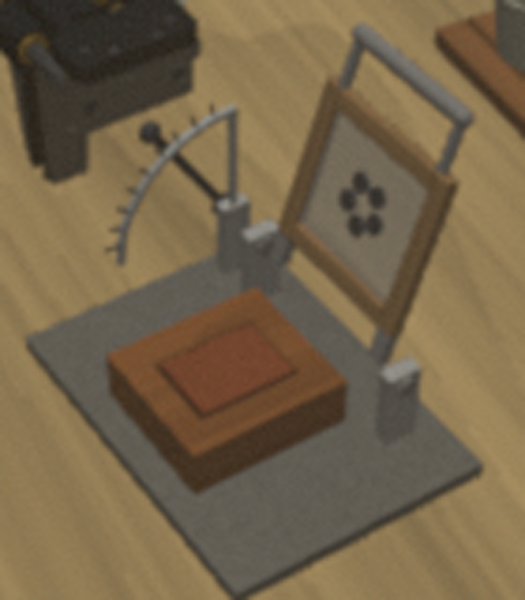

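The tile sits flush and square in the block, crop pixel (228,368). The frame still leans back and the pointer is unchanged at (150,132). Next, the bar.

```bash
cat > bar.py <<'E'
from h import *
def pose(th,off,back=0):
    R=Rn.from_rotvec(radial(th+off,1)); return bar(th)+(18-back)*R.as_matrix()[:,2],R.as_rotvec()
OFF=lambda th:.1+.22*(1.9-th)/.91
E
python3 - <<'E'
from bar import *
print(bar(1.9))
c=robot.observe()['tcp_pos']
robot.servo_line([c[0],c[1],330],feed=300)
p,R=pose(1.9,.1,100); grip(.6,15)
robot.movep(p,R); st()
p,R=pose(1.9,.1,60); robot.servo_line(p,feed=100); st()
a=shot('side'); 
cv2.imwrite('pics/bar.png',cv2.resize(a[60:240,270:450],(600,600),interpolation=2)[:,:,::-1])
E
```

```text
[630.95029241  92.30932711 214.13951447]
t 27.35 tcp [664.8  96.7 289.4] F [0.1 0.3 0. ] w 0.603 gf 0.0
t 27.9 tcp [648.5  94.7 253.2] F [-0.6 -0.   0.3] w 0.6 gf 0.0
```

View pics/bar.png

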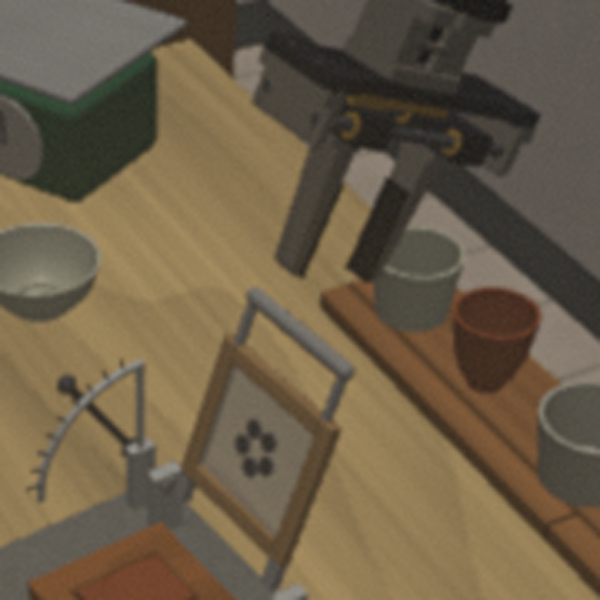

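The open fingers, with tips at (293,268) and (365,274), are in line above the bar's middle at (300,330). I close on the bar and swing the frame.

```bash
python3 - <<'E'
from bar import *
p,R=pose(1.9,.1,0); robot.servo_line(p,feed=60); st()
grip(0.0,15); st()
for th in np.linspace(1.9,TH,7)[1:]:
    p,R=pose(th,OFF(th)); 
    robot.servo_line(p,feed=70,rotation=R); o=st()
    if np.linalg.norm(o['contact_force'])>30: print('stop',th); break
robot.hold(.3); o=st()
M=Rn.from_rotvec(o['tcp_rot']).as_matrix(); g=np.array(o['tcp_pos'])-18*M[:,2]-HINGE
print('angle',np.arctan2(g[2],-(g@JX)),np.hypot(g[2],g@JX))
a=shot('side'); b=shot('top')
for c in('side','top'):
    print(c,[(round(r['confidence'],2),world(r['at'],c).round(1)) for n in('bar','pointer_tip') for r in viewer.pinpoint(n,c)[:1]])
cv2.imwrite('pics/end.png',cv2.resize(a[130:300,240:410],(600,600),interpolation=2)[:,:,::-1])
E
```

```text
t 29.1 tcp [623.8  91.4 198.2] F [-0.4  0.4  0.1] w 0.602 gf 0.0
t 29.82 tcp [623.   91.4 198. ] F [-2.5  0.   1.6] w 0.121 gf 15.0
t 30.3 tcp [601.7  88.8 203.4] F [ 2.1 -0.8 -0.8] w 0.125 gf 15.0
t 30.77 tcp [579.6  86.1 205.7] F [ 0.  -0.7  2.4] w 0.126 gf 15.0
t 31.25 tcp [556.9  83.4 204.2] F [ 1.2 -1.4  4.5] w 0.125 gf 15.0
t 31.73 tcp [534.5  80.7 199. ] F [-2.  -0.7  3.8] w 0.123 gf 15.0
t 32.2 tcp [513.4  78.2 190.6] F [-1.8 -1.3  4.3] w 0.122 gf 15.0
t 32.67 tcp [493.5  75.8 179. ] F [-4.  -2.3  7. ] w 0.124 gf 15.0
t 32.98 tcp [493.9  75.8 179.2] F [-5.7 -2.9  9. ] w 0.123 gf 15.0
angle 0.9984276702324976 164.86854833657895
side [(0.85, array([485. ,  76.3, 195.2]))]
top [(0.69, array([485.6,  78.5, 201.1])), (0.48, array([509.4, 198.1, 142.2]))]
```

View pics/end.png

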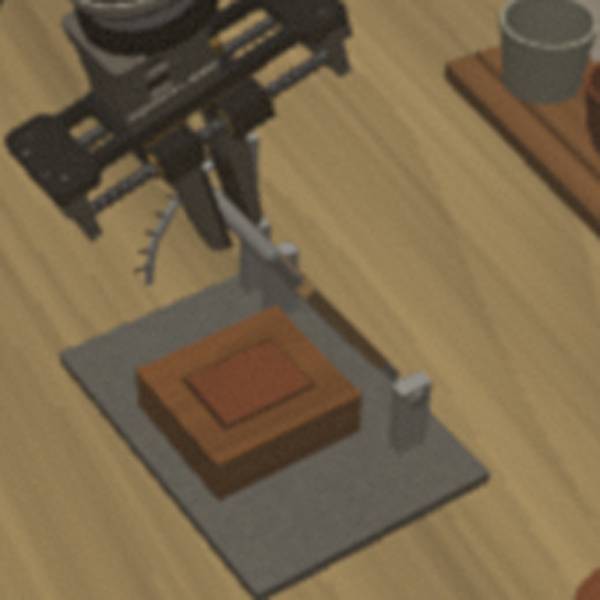

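The picture shows the bar gripped at (225,195), with the frame seen edge-on at the pointer's angle. By arm kinematics it is at 0.998 rad; the pointer measures 0.98 to 1.0. The tile is still flush at (250,383), so I hand in.

```bash
python3 - <<'E'
from h import *
robot.hold(.5); o=st(); print(np.abs(o['joint_velocities']).max()); print(robot.job_done())
E
```

```text
t 33.77 tcp [493.9  75.9 179.2] F [-6.3 -1.2  7.7] w 0.124 gf 15.0
0.0011219539549062448
the job is handed in; nothing more can be done
None
```

I handed in the job at 33.8 s: the tile is flush in the recess and the gripper is holding the frame still by its bar at about 1.0 rad, against a pointer measured at 0.98 to 1.0 rad; the hand-in call returned no verdict.

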